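# Arrow marker stowed ready, sprung lid held at the pointer

## Task

Lay the green arrow marker flat in the long compartment of the grey tray, its point towards the small compartment that holds the brass ring, and let go of it. Then lift the sprung lid of the marker case by its tab until the lid is in line with the set pointer on the side of the case, and finish while still holding it steady there so that a colleague can load the case. Leave the pointer and everything else on the shelf where it is.

Things in the scene. Friction and masses are not known exactly. Their poses are not given: they have to be found in the camera images.
- arrow: Flat green acrylic arrow marker, 86 mm long, 10 mm thick, 30 g, loose on the shelf. Origin: centre of its underside, midway between tail and point. +x runs along it to the point; z up. Shaft 16 mm wide from x = -43 to +16 mm; triangular head 31 mm wide at x = 16 mm, tapering to the point at x = 43 mm.
- arrow_tip (a point): The point of the arrow: 43 mm ahead of its origin, 5 mm above its underside.
- tray: Grey plastic tray, fixed. Origin: underside, below the long compartment's centre; +x points along the tray to its small compartment. Floor 4 mm thick, walls 3 mm thick, tops 14 mm above the shelf. Long compartment inside 98 (x) by 40 mm, its long walls cut away to the floor from x = -28 to +28 mm for fingers. Small compartment inside 40 by 40 mm, centred at x = 72 mm, holds a brass ring.
- tray_long (a point): Centre of the long compartment's floor, 4 mm above the shelf; axes as tray.
- case: Grey steel marker case, fixed, 170 mm (x) by 200 mm (y), 70 mm high without lid. Origin: centre of its underside. Its front faces its own -x; the lid's hinge axis runs along its y at x = +85 mm, 73 mm above the shelf. A quadrant scale (curved aluminium band) and the set pointer stand outside its +y side, 107 to 126 mm from the middle.
- lid (a joint): Angle of the lid (rad): 0 shut (level), as it starts; grows as its front edge rises; stop at 1.3. A spring and its 0.25 kg weight pull it shut: about 4 N at the tab when shut, 6 N at 0.8 rad; let go, it slams. The lid is a 6 mm aluminium plate, 174 mm from hinge to front edge, 200 mm wide.
- lid_tab (a point): Centre of the lid's black finger tab: an upright disc, 32 mm in diameter, 12 mm thick along the case's y (pinch across that), at the middle of the lid's front edge. It lies 155 mm from the hinge axis along the lid and 31 mm above the lid's mid-plane (28 mm above its top face); shut, 104 mm above the shelf. Site x axis: in the lid, front to hinge. The tab may pivot between the pads.
- pointer (a joint): Angle of the set pointer (rad), same zero, direction and axis as the lid's angle: the lid is in line with the pointer when both are equal. Stays where it is set, 0.45 to 0.8. The pointer is a dark steel strip, 125 mm long, 5 mm wide, that turns about the hinge axis outside the case's +y side.
- pointer_tip (a point): The pointer's free end, 125 mm from the hinge axis, 120 mm to the +y side of the case's middle.
- disc: Brass ring marker, 26 mm across, 8 mm high, loose in the tray's small compartment; leave it. Origin: centre of its underside.
- dish: Stainless kidney dish, about 155 by 90 mm, 37 mm high; leave it. Origin: centre of its underside.
- spare_knob: Brown bakelite knob, 42 mm across, 27 mm high; leave it. Origin: centre of its underside.
- insulator: Ribbed white ceramic insulator, 44 mm across, 58 mm high; leave it. Origin: centre of its underside.
- step_wedge: Aluminium step wedge, 70 by 28 mm, 25 mm high; leave it. Origin: centre of its underside.
- tape_roll: Paper tape roll lying flat, 76 mm across, 24 mm high; leave it. Origin: centre of its underside.
- cleaner: Bottle, 52 mm across, 130 mm high; leave it. Origin: centre of its underside.

How it is judged:
On the way, in this order (a step that is already met when the one before it is completed fails the run):
1. the arrow lies flat in the long compartment, point towards the small one, released, with the lid still shut (x of arrow in the frame of tray_long between -0.009 and 0.009 m and y of arrow in the frame of tray_long between -0.008 and 0.008 m and z of arrow in the frame of tray_long below 0.003 m and angle between arrow's own z axis and vertical below 0.1 rad and x of arrow_tip in the frame of tray_long above 0.03 m and contact force between the fingers and arrow below 0.1 N and linear speed of arrow below 0.03 m/s and value of joint lid below 0.1 rad), for 0.2 s.
2. the lid is held by the fingers in line with the pointer (angle between the x axis of lid_tab and the x axis of pointer_tip, either way round below 0.09 rad and contact force between the fingers and lid above 1 N and velocity of joint lid between -0.1 and 0.1 rad/s), for 0.3 s.
At the end, for the whole second after the job is handed in: Arrow flat (6 degrees) on the long compartment's floor, within 9 mm lengthwise and 8 mm across of its centre, point to the small compartment, released; fingers hold the lid (over 1 N), still, within 0.09 rad of the pointer, which has shifted less than 12 mm (all of step 2 and x of arrow in the frame of tray_long between -0.009 and 0.009 m and y of arrow in the frame of tray_long between -0.008 and 0.008 m and z of arrow in the frame of tray_long below 0.003 m and angle between arrow's own z axis and vertical below 0.1 rad and x of arrow_tip in the frame of tray_long above 0.03 m and contact force between the fingers and arrow below 0.1 N and linear speed of arrow below 0.03 m/s and distance of pointer_tip from where it was at the start of the episode below 0.012 m); the arm keeps its last pose, push and grip.
It fails at once if any of the loose things standing by is pushed 30 mm or more (distance of any of disc, dish, spare_knob, insulator, step_wedge, tape_roll, cleaner from where it was at the start of the episode above 0.03 m).
It fails at once if the pointer is pushed 12 mm or more (distance of pointer_tip from where it was at the start of the episode above 0.012 m).
It also fails if it takes over 45 s, if anything falls off the work surface, if the arm or the gripper's body presses on something with over 40 N, if the wrist force passes 120 N, or if a joint passes its speed limit or range.

## Robot

A 7-joint arm with a two-finger parallel gripper is mounted at the origin on the work surface. World frame = base frame: x ahead of the robot, y to its left, z up, the work surface at z = 0. Lengths are in m, angles in rad, forces in N, time in s.
With the tool pointing down it reaches from about 0.425 to 0.95 m from the base axis. Payload 4.7 kg.
Tool frame: the origin (TCP) lies at the very end of the fingers, on their centre line; the grasp point (between the pads) lies manip.grip_depth behind it (manip.grip_depth is the distance from the TCP to the grasp point, in m); y points along the fingers, x is the direction in which the jaws open and shut, and the axes are right-handed (so a half turn about y gives the same grasp; the last joint's range is limited). The gripper opens to 87 mm and grips with 3 to 60 N. Pads are 19 mm wide; open, the fingers measure 117 mm over their backs; the gripper's body (75 mm by 190 mm) begins 51 mm behind the grasp point.
Start: joints at [-1.266, 0.469, -0.049, 1.532, 0.024, 1.141, -0.082], TCP at [0.221, 0.638, 0.223] pointing down, gripper open.
Joint ranges: [-2.59, 2.59], [-0.33, 1.99], [-1.39, 1.29], [0.1, 2.45], [-1.04, 4.18], [0.21, 1.99], [-2.66, 2.66]. Speed limits (rad/s): [2.57, 2.57, 3.14, 3.14, 3.14, 3.14, 3.14].

## Interface

Orientations are given as a rotation vector (axis times angle).
In Python, from cell import manip, optics gives the robot as it stands.
- The arm moves only by the shell command python3 -m crank 'ROWS' [OPENING] [FORCE]. ROWS is a JSON object of lists of equal length, an entry for each row: "translation": the shift along the tool's x, y, z in mm, a list of three; "turn": the turn, a rotation vector about the tool's x, y, z in degrees, a list of three. In form: {"translation": [[tx, ty, tz], ...], "turn": [[ax, ay, az], ...]}. A call has 1 to 5 rows; each row shifts and turns the commanded pose from where the row before left it, along the tool's axes as they then stand; what a row does not reach is not made up. A row lasts 1/12 s, in which the tool goes at most 41.7 mm and 7.16 degrees, less where a joint would pass 70% of its speed; a pose out of reach is approached as far as the arm can. A call is refused whole if a number of a shift passes 41.7 or a number of a turn 7.16, either way. A call with a gripper value outside its range is refused whole. OPENING is the opening, from -1 (shut) to 1 (fully open), set as the call begins (- or left out, the last holds). The fingers move at their own pace and stop on an object; FORCE is the grip in N (left out, the last holds). Time passes only in rows, so rows that do not move let the fingers close. It gives the time, the measured TCP pose, the force and the opening at its end, in the units of the state.
- manip.sense(): the state, without advancing time (a new reading comes with each control period).
- optics.snapshot(name): name is "scene" or "top" or "wrist"; returns the picture (480x640x3 uint8, red, green, blue); there is no depth.
- optics.camera_params(name): a dict with "mtx" (3x3 intrinsics, pixels), "cam_to_world" (4x4, takes a point from camera to world coordinates); the wrist camera has in their place "mount" (4x4, takes a point from camera to tool coordinates, whose origin is the TCP and whose axes are the tool frame's). Camera axes: x right, y down, z forward; pixel columns grow to the right and rows downward; lengths in m; the calibration is good to about 2 mm. The wrist camera is an equidistant fisheye: a pixel r from the principal point sees the ray r / f radians off the axis. A picture is of the moment at which its call begins: read the wrist's pose just before it. camera_params takes no time and is no camera call.
- manip.sign_off(): hands the job in, once; it reports no verdict.
The state is a dict: "time_s": time; "q": joint angles; "joint_velocities": joint speeds; "effort": joint torques, N m; "ee_pos": TCP position; "eef_rot": TCP orientation; "contact_force": force on the tool from outside, world axes, zero at the start; "moment": the same for the moment, N m; "width": finger opening in m.
Only numpy, scipy, OpenCV 4.12 (cv2) and the standard library are available. Lean on these libraries where they do the work, as an engineer would, in place of code of your own. Each camera call takes 0.05 s, during which the arm holds its last target.

## Working session

There is one attempt and no reset: what is moved stays moved. The work goes in short steps, Python scripts to look and compute and a shell command to move; the robot and the scene stay as the last step left them, time stands still between calls to the robot, and variables do not carry over. Pictures are saved under pics/ and viewed, and the job is handed in when it is done.

```bash
ls; mkdir -p pics; python3 - <<'E'
from cell import manip, optics
import cv2
s=manip.sense();print(s['time_s'],s['ee_pos'],s['eef_rot'],s['width'],manip.grip_depth)
for n in ("scene","top","wrist"):
    print(n,optics.camera_params(n))
    cv2.imwrite(f'pics/{n}0.png',cv2.cvtColor(optics.snapshot(n),cv2.COLOR_RGB2BGR))
E
```

```text
pics
0.0 [0.22091413 0.63719331 0.22148187] [-1.35002946 -0.95872552  0.961419  ] 0.08689914631436473 0.0187
scene {'mtx': array([[433.22738467,   0.        , 326.24454629],
       [  0.        , 433.22738467, 237.91760789],
       [  0.        ,   0.        ,   1.        ]]), 'cam_to_world': array([[-0.88368173,  0.29968549, -0.35957644,  0.97861725],
       [ 0.46783005,  0.59096096, -0.65719113,  0.81495739],
       [ 0.01554499, -0.74896846, -0.66242328,  0.8839533 ],
       [ 0.        ,  0.        ,  0.        ,  1.        ]])}
top {'mtx': array([[560.22235851,   0.        , 328.86236068],
       [  0.        , 560.22235851, 239.7289304 ],
       [  0.        ,   0.        ,   1.        ]]), 'cam_to_world': array([[-0.00827208, -0.99490949,  0.10043251,  0.429019  ],
       [-0.99994326,  0.00755601, -0.00750824,  0.06007637],
       [ 0.00671115, -0.10048892, -0.99491554,  1.27281314],
       [ 0.        ,  0.        ,  0.        ,  1.        ]])}
wrist {'mtx': array([[371.64829954,   0.        , 322.18651122],
       [  0.        , 371.64829954, 242.01668726],
       [  0.        ,   0.        ,   1.        ]]), 'mount': array([[ 9.99999056e-01, -1.20036680e-03, -6.68156742e-04,
         5.08628907e-04],
       [ 3.47583052e-04, -2.49464931e-01,  9.68383771e-01,
        -1.61885561e-01],
       [-1.32909740e-03, -9.68383089e-01, -2.49464278e-01,
         6.81646818e-02],
       [ 0.00000000e+00,  0.00000000e+00,  0.00000000e+00,
         1.00000000e+00]])}
```

View pics/scene0.png

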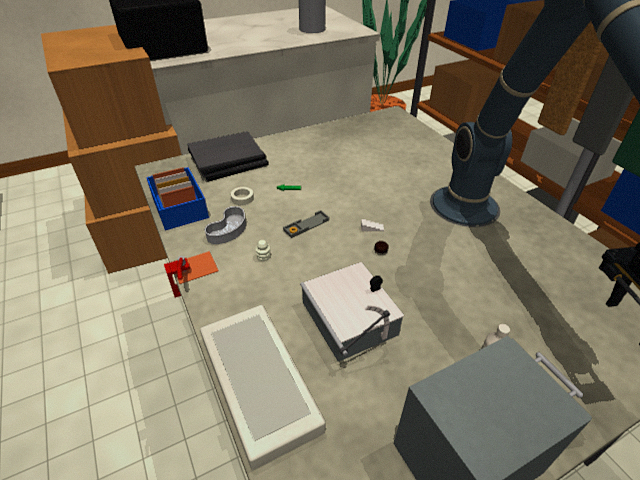

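View pics/top0.png

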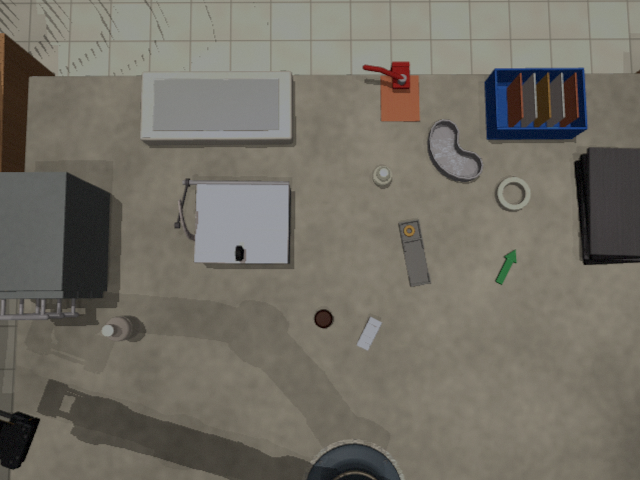

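View pics/wrist0.png

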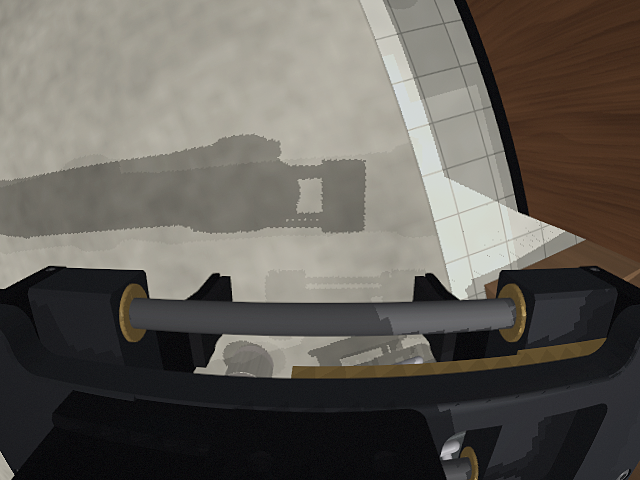

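The top view shows the arrow at about (507,266), the tray at (413,253) with its ring at (409,230), and the case at (242,222) with its tab at (239,253). The pointer and scale are on its left (+y) side.

```bash
cat > h.py <<'E'
import numpy as np, cv2
from cell import manip, optics
from scipy.spatial.transform import Rotation as Ro
def ray(n,uv):
    c=optics.camera_params(n);K=c['mtx'];T=c['cam_to_world']
    d=T[:3,:3]@np.linalg.inv(K)@np.array([uv[0],uv[1],1.]);return T[:3,3],d
def onplane(n,uv,z):
    o,d=ray(n,uv);return o+d*(z-o[2])/d[2]
def proj(n,P):
    c=optics.camera_params(n);T=np.linalg.inv(c['cam_to_world']);p=T[:3,:3]@np.asarray(P)+T[:3,3];p=c['mtx']@p;return p[:2]/p[2]
def tri(n1,a,n2,b):
    o1,d1=ray(n1,a);o2,d2=ray(n2,b);A=np.stack([d1,-d2],1);s=np.linalg.lstsq(A,o2-o1,rcond=None)[0]
    p=o1+s[0]*d1;q=o2+s[1]*d2;return (p+q)/2,np.linalg.norm(p-q)
def pose():
    s=manip.sense();return np.array(s['ee_pos']),Ro.from_rotvec(s['eef_rot'])
def save(n,name,crop=None,k=1):
    im=cv2.cvtColor(optics.snapshot(n),cv2.COLOR_RGB2BGR)
    cv2.imwrite(f'pics/{name}_raw.png',im)
    if crop:x,y,w,h=crop;im=im[y:y+h,x:x+w]
    im=cv2.resize(im,None,fx=k,fy=k,interpolation=cv2.INTER_CUBIC);cv2.imwrite(f'pics/{name}.png',im)
E
python3 - <<'E'
from h import *
p,R=pose();print(R.as_matrix().round(3))
im=cv2.imread('pics/top0.png');hsv=cv2.cvtColor(im,cv2.COLOR_BGR2HSV)
m=cv2.inRange(hsv,(45,100,40),(80,255,255));m[:, :470]=0;m[:,540:]=0
cs=max(cv2.findContours(m,0,2)[0],key=cv2.contourArea)
P=np.array([onplane('top',c[0],0.010)for c in cs])[:,:2]
c,(w,h),a=cv2.minAreaRect((P*1000).astype(np.float32));print('arrow rect',c,w,h,a)
print(cv2.boxPoints(((c),(w,h),a)))
# tip / tail: far points along pca
u=np.linalg.svd(P-P.mean(0))[2][0];t=(P-P.mean(0))@u;print('pca',u,t.min(),t.max(),P.mean(0),P[t.argmin()],P[t.argmax()])
top=im
cv2.imwrite('pics/c1.png',cv2.resize(top[210:300,390:530],None,fx=5,fy=5,interpolation=2))
cv2.imwrite('pics/c2.png',cv2.resize(top[170:280,170:300],None,fx=5,fy=5,interpolation=2))
s=cv2.imread('pics/scene0.png')
cv2.imwrite('pics/c3.png',cv2.resize(s[255:370,290:420],None,fx=5,fy=5,interpolation=2))
E
```

```text
[[ 0.328 -0.    -0.945]
 [ 0.945 -0.001  0.328]
 [-0.002 -1.    -0.   ]]
arrow rect (492.2076416015625, -351.72442626953125) 25.71473503112793 82.79589080810547 67.40032196044922
[[ 449.0476  -347.6857 ]
 [ 525.4858  -379.50333]
 [ 535.3677  -355.76315]
 [ 458.9295  -323.94553]]
pca [-0.89650245  0.44303878] -0.04637645788412598 0.036606610484894865 [ 0.48913856 -0.34669829] [ 0.52991077 -0.36887257] [ 0.45561503 -0.33190796]
```

View pics/c1.png

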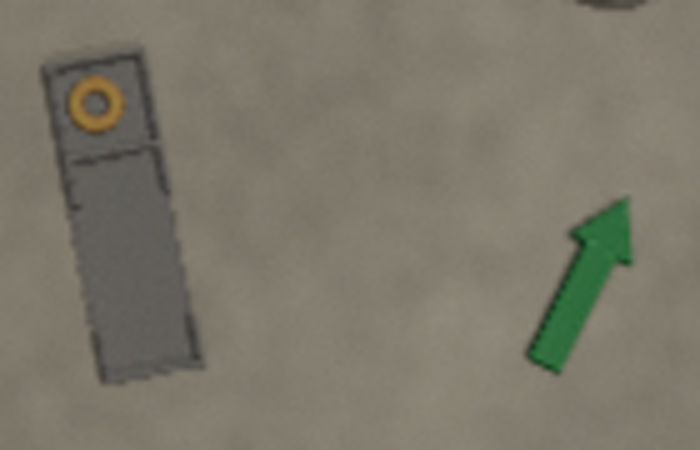

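View pics/c2.png

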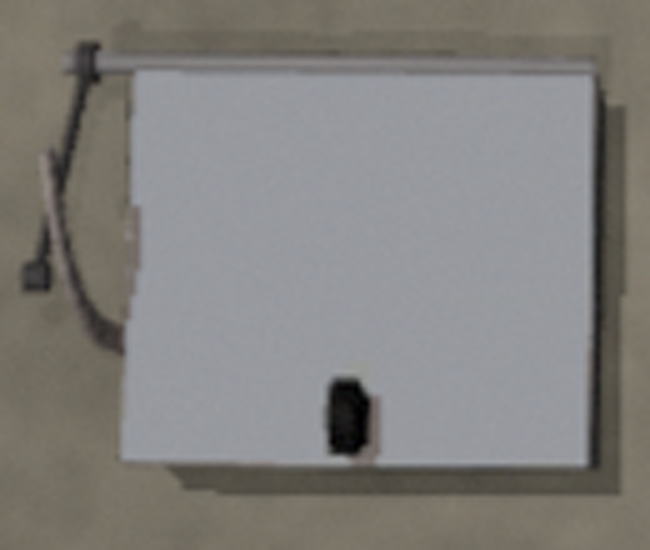

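View pics/c3.png

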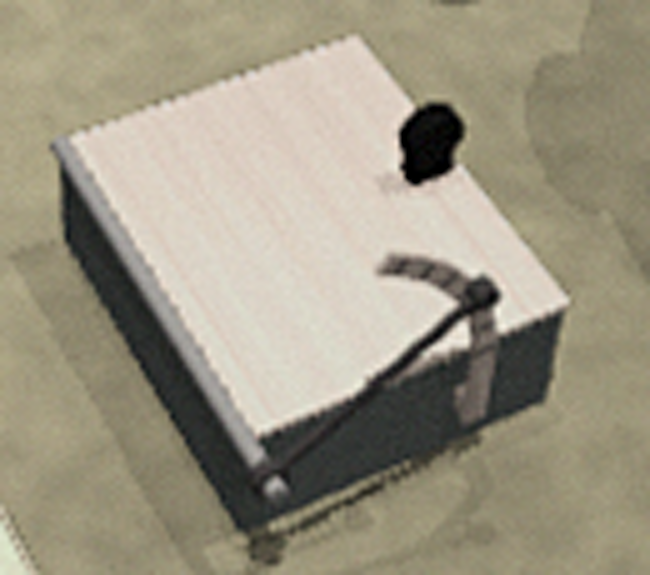

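```bash
python3 - <<'E'
from h import *
def px(x,y,ox,oy): return ((x+.5)/5-.5+ox,(y+.5)/5-.5+oy)
c1=lambda x,y:px(x,y,390,210)
c2=lambda x,y:px(x,y,170,170)
c3=lambda x,y:px(x,y,290,255)
a={k:onplane('top',c1(*v),z) for k,v,z in [('tip',(628,197),.01),('tl',(527,355),.01),('tr',(559,373),.01),('bl',(570,232),.01),('br',(632,264),.01)]}
for k in a:print(k,a[k].round(4))
tip=a['tip'];tail=(a['tl']+a['tr'])/2;d=tip-tail;print('len',np.linalg.norm(d),'mid',(tip+tail)/2,'ang',np.degrees(np.arctan2(d[1],d[0])),'headw',np.linalg.norm(a['bl']-a['br']))
t=np.array([onplane('top',c1(*v),.014)[:2] for v in [(42,65),(143,48),(203,367),(103,383)]])
print('tray',t.round(4).tolist(),[np.linalg.norm(t[i]-t[(i+1)%4]).round(4) for i in range(4)])
f=(t[0]+t[1])/2;b=(t[2]+t[3])/2;u=(f-b)/np.linalg.norm(f-b);cen=(f+b)/2
print('tray ang',np.degrees(np.arctan2(u[1],u[0])),'origin',cen-u*0.0215)
ring=onplane('top',c1(97,104),.008);print('ring',ring)
# case lid corners z=.076
L=np.array([onplane('top',c2(*v),.076)[:2] for v in [(133,68),(595,68),(590,466),(122,461)]])
print('lid',L.round(4).tolist(),[np.linalg.norm(L[i]-L[(i+1)%4]).round(4) for i in range(4)])
print('tab top cent',onplane('top',c2(347,417),.115).round(4))
print('tab tri',tri('top',c2(347,415),'scene',c3(434,139)))
print('ptr tip tri',tri('top',c2(36,275),'scene',c3(483,293)))
print('ptr piv tri',tri('top',c2(88,62),'scene',c3(263,478)))
E
```

```text
tip [ 0.5322 -0.3717  0.01  ]
tl [ 0.4611 -0.3231  0.01  ]
tr [ 0.4529 -0.3372  0.01  ]
bl [ 0.5165 -0.3447  0.01  ]
br [ 0.5018 -0.3722  0.01  ]
len 0.08589767914022323 mid [ 0.49457095 -0.35092291  0.01      ] ang -28.921547772779082 headw 0.031214319878031756
tray [[0.5939, -0.1065], [0.6014, -0.1525], [0.4568, -0.176], [0.45, -0.1309]] [np.float64(0.0466), np.float64(0.1465), np.float64(0.0456), np.float64(0.146)]
tray ang 9.414980714559624 origin [ 0.50431208 -0.14500256]
ring [ 0.57664477 -0.1319779   0.008     ]
lid [[0.6751, 0.3374], [0.6737, 0.1373], [0.5009, 0.1396], [0.5047, 0.3394]] [np.float64(0.2), np.float64(0.1728), np.float64(0.1998), np.float64(0.1704)]
tab top cent [0.5197 0.2376 0.115 ]
tab tri (array([0.52148532, 0.23969168, 0.10175683]), np.float64(0.00022274408613491778))
ptr tip tri (array([0.57662268, 0.35836161, 0.14614677]), np.float64(0.0019611594405504616))
ptr piv tri (array([0.67974543, 0.35599552, 0.07483351]), np.float64(0.004040799795152178))
```

The sizes agree with the spec: arrow 85.9 mm, tray 146 x 46 mm, lid 200 x 172 mm, tab z 102 mm and pointer radius about 124 mm. I'll move towards the arrow in free space at height.

```bash
cat > go.py <<'E'
import sys
from h import *
# target x y z yaw(deg of tool x)
x,y,z,yaw=map(float,sys.argv[1:5]);p,R=pose()
M=R.as_matrix();cy=np.degrees(np.arctan2(M[1,0],M[0,0]))
yv=np.radians(yaw);tx=np.array([np.cos(yv),np.sin(yv),0]);ty=np.array([0,0,-1.]);T=np.stack([tx,ty,np.cross(tx,ty)],1)
print('t',manip.sense()['time_s'],'p',p.round(4),'yaw',cy.round(2),'tilt',np.degrees(np.arccos(-M[2,1])).round(2))
d=np.array([x,y,z])-p
print('translation first (mm):',(1000*M.T@d).round(1),np.linalg.norm(d)*1000,' turn(deg):',np.degrees((R.inv()*Ro.from_matrix(T)).as_rotvec()).round(2),' transl after turn:',(1000*T.T@d).round(1))
E
for i in 1 2; do :; done
python3 -m crank '{"translation": [[-24.7,-2.9,-31.8],[-24.7,-2.9,-31.8],[-24.7,-2.9,-31.8],[-24.7,-2.9,-31.8],[-24.7,-2.9,-31.8]], "turn": [[0,0,0],[0,0,0],[0,0,0],[0,0,0],[0,0,0]]}' 1 20
python3 -m crank '{"translation": [[-24.7,-2.9,-31.8],[-24.7,-2.9,-31.8],[-24.7,-2.9,-31.8],[-24.7,-2.9,-31.8],[-24.7,-2.9,-31.8]], "turn": [[0,0,0],[0,0,0],[0,0,0],[0,0,0],[0,0,0]]}'
python3 go.py 0.48 -0.05 0.25 61.1; python3 go.py 0.4946 -0.351 0.15 61.1
```

```text
time_s: 0.57
ee_pos: [0.3315, 0.4671, 0.2369]
eef_rot: [-1.349, -0.96, 0.96]
contact_force: [1.8, 1.3, -0.3]
width: 0.0872
time_s: 0.98
ee_pos: [0.4412, 0.2983, 0.2516]
eef_rot: [-1.349, -0.96, 0.96]
contact_force: [0.1, 0.2, -0.3]
width: 0.0874
t 0.9833 p [0.4412 0.2983 0.2516] yaw 70.88 tilt 0.01
translation first (mm): [-316.4    1.6 -150.7] 350.4186694469756  turn(deg): [-0.01  9.78  0.  ]  transl after turn: [-286.2    1.6 -202.3]
t 0.9833 p [0.4412 0.2983 0.2516] yaw 70.88 tilt 0.01
translation first (mm): [-596.   101.6 -263.1] 659.3357707221302  turn(deg): [-0.01  9.78  0.  ]  transl after turn: [-542.6  101.6 -360.5]
```

```bash

python3 -m crank '{"translation": [[0,0,0],[0,0,0],[-34,2,-22.5],[-34,2,-22.5],[-34,2,-22.5]], "turn": [[0,4.89,0],[0,4.89,0],[0,0,0],[0,0,0],[0,0,0]]}'
python3 -m crank '{"translation": [[-34,2,-22.5],[-34,2,-22.5],[-34,2,-22.5],[-34,2,-22.5],[-34,2,-22.5]], "turn": [[0,0,0],[0,0,0],[0,0,0],[0,0,0],[0,0,0]]}'
python3 -m crank '{"translation": [[-34,2,-22.5],[-34,2,-22.5],[-34,2,-22.5],[-34,2,-22.5],[-34,2,-22.5]], "turn": [[0,0,0],[0,0,0],[0,0,0],[0,0,0],[0,0,0]]}'
python3 go.py 0.4946 -0.351 0.12 61.1
```

```text
time_s: 1.4
ee_pos: [0.4501, 0.1771, 0.2452]
eef_rot: [-1.406, -0.831, 0.832]
contact_force: [0.9, -0.3, 1.1]
width: 0.0872
time_s: 1.82
ee_pos: [0.4663, -0.0268, 0.2355]
eef_rot: [-1.406, -0.831, 0.83]
contact_force: [0.5, -0.6, -0.2]
width: 0.0866
time_s: 2.23
ee_pos: [0.4827, -0.2298, 0.2254]
eef_rot: [-1.406, -0.831, 0.83]
contact_force: [0.7, 0.6, -0.3]
width: 0.0869
t 2.2333 p [ 0.4827 -0.2298  0.2254] yaw 61.11 tilt 0.03
translation first (mm): [-100.4  105.4  -68.9] 161.0405446159147  turn(deg): [-0.    0.01  0.03]  transl after turn: [-100.3  105.4  -68.9]
```

```bash

python3 -m crank '{"translation": [[-25.1,25,-17.2],[-25.1,25,-17.2],[-25.1,25,-17.2],[-25.1,25,-17.2],[0,5,0]], "turn": [[0,0,0],[0,0,0],[0,0,0],[0,0,0],[0,0,0]]}'
python3 go.py 0.4946 -0.351 0.003 61.1
python3 - <<'E'
from h import *
save('wrist','w1'); 
E
```

```text
time_s: 2.65
ee_pos: [0.4913, -0.3546, 0.1163]
eef_rot: [-1.407, -0.819, 0.83]
contact_force: [-0.9, -0.9, -0.1]
width: 0.0871
t 2.65 p [ 0.4913 -0.3546  0.1163] yaw 60.69 tilt 0.39
translation first (mm): [  5.4 113.2  -1.7] 113.37992410044532  turn(deg): [-0.27 -0.41 -0.28]  transl after turn: [  4.8 113.3  -1.2]
```

View pics/w1.png

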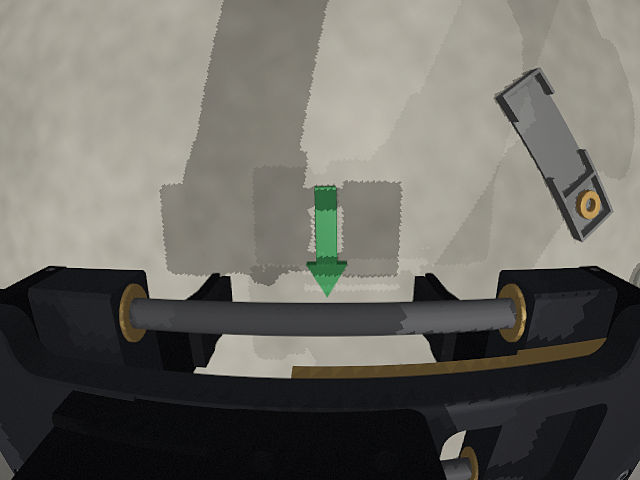

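The wrist view shows the arrow nearly centred between the fingers, from its tail at (326,186) to its tip at (327,296). Next I'll measure it from here.

```bash
cat >> h.py <<'E'
def wray(uv,p,R):
    c=optics.camera_params('wrist');K=c['mtx'];m=c['mount']
    a=np.array([uv[0]-K[0,2],uv[1]-K[1,2]])/K[0,0];th=np.hypot(*a)
    d=np.array([*(a/th*np.sin(th)),np.cos(th)])
    M=R.as_matrix();return p+M@m[:3,3],M@m[:3,:3]@d
def wplane(uv,z,p,R):
    o,d=wray(uv,p,R);return o+d*(z-o[2])/d[2]
E
python3 - <<'E'
from h import *
im=cv2.imread('pics/w1_raw.png')
p,R=pose()
t1=wplane((325.5,186),.01,p,R);t2=wplane((327,296),.01,p,R);print(t1,t2,(t1+t2)/2,np.linalg.norm(t1-t2));d=t2-t1;print(np.degrees(np.arctan2(d[1],d[0])))
E
python3 go.py 0.4946 -0.351 0.003 61.1
```

```text
[ 0.45664114 -0.32898925  0.01      ] [ 0.5316678  -0.36950805  0.01      ] [ 0.49415447 -0.34924865  0.01      ] 0.08526882618888561
-28.371648800651528
t 2.7 p [ 0.4917 -0.3514  0.1167] yaw 60.79 tilt 0.39
translation first (mm): [  2.  113.7  -3. ] 113.73245408163962  turn(deg): [-0.36 -0.31 -0.13]  transl after turn: [  1.8 113.7  -2.3]
```

```bash

python3 -m crank '{"translation": [[2,35,-2.5],[0,35,0],[0,30,0],[0,8,0],[0,5,0]], "turn": [[-0.3,-0.4,-0.2],[0,0,0],[0,0,0],[0,0,0],[0,0,0]]}' 0
python3 -m crank '{"translation": [[0,0,0]], "turn": [[0,0,0]]}'
python3 go.py 0.4944 -0.3502 0.003 61.3
```

```text
time_s: 3.12
ee_pos: [0.4982, -0.3469, 0.0067]
eef_rot: [-1.404, -0.841, 0.832]
contact_force: [0.1, -0.9, 0.5]
width: 0.0617
time_s: 3.2
ee_pos: [0.499, -0.3481, 0.008]
eef_rot: [-1.407, -0.841, 0.831]
contact_force: [0.4, 0.3, 0.3]
width: 0.0549
t 3.2 p [ 0.499  -0.3481  0.008 ] yaw 61.55 tilt 0.39
translation first (mm): [-4.   5.   3.1] 7.092960344396078  turn(deg): [0.31 0.25 0.22]  transl after turn: [-4.  5.  3.]
```

```bash

python3 -m crank '{"translation": [[-4,4,3],[0,0,0],[0,0,0]], "turn": [[0.3,0.25,0.2],[0,0,0],[0,0,0]]}'
python3 go.py 0.4944 -0.3502 0.003 61.3
```

```text
time_s: 3.45
ee_pos: [0.4944, -0.3514, 0.0049]
eef_rot: [-1.408, -0.833, 0.831]
contact_force: [-1.2, -0.2, 1.6]
width: 0.0446
t 3.45 p [ 0.4944 -0.3514  0.0049] yaw 61.22 tilt 0.13
translation first (mm): [1.1 1.9 0.6] 2.2586245228139865  turn(deg): [ 0.12 -0.08 -0.01]  transl after turn: [1.1 1.9 0.6]
```

Positioned, so I'll close at moderate force.

```bash

python3 -m crank '{"translation": [[0,1.5,0],[0,0,0],[0,0,0],[0,0,0],[0,0,0]], "turn": [[0,0,0],[0,0,0],[0,0,0],[0,0,0],[0,0,0]]}' -1 20
python3 -m crank '{"translation": [[0,0,0],[0,0,0],[0,0,0]], "turn": [[0,0,0],[0,0,0],[0,0,0]]}'
python3 -m crank '{"translation": [[0,-20,0],[0,-30,0],[0,0,0]], "turn": [[0,0,0],[0,0,0],[0,0,0]]}'
python3 go.py 0.5043 -0.145 0.06 99.4
python3 - <<'E'
from h import *
save('wrist','w2'); 
E
```

```text
time_s: 3.87
ee_pos: [0.4939, -0.3507, 0.002]
eef_rot: [-1.406, -0.832, 0.832]
contact_force: [-0.4, -0.2, 0.1]
width: 0.0177
time_s: 4.12
ee_pos: [0.4939, -0.3508, 0.002]
eef_rot: [-1.406, -0.832, 0.832]
contact_force: [0.2, 0.1, 1.1]
width: 0.0158
time_s: 4.37
ee_pos: [0.4963, -0.3531, 0.0563]
eef_rot: [-1.413, -0.835, 0.83]
contact_force: [0.4, -0.7, 0.7]
width: 0.0158
t 4.3667 p [ 0.4963 -0.3531  0.0563] yaw 61.22 tilt 0.46
translation first (mm): [186.2  -4.5  93.1] 208.2546355497013  turn(deg): [  0.43 -38.18  -0.19]  transl after turn: [204.   -3.7 -41.9]
```

View pics/w2.png

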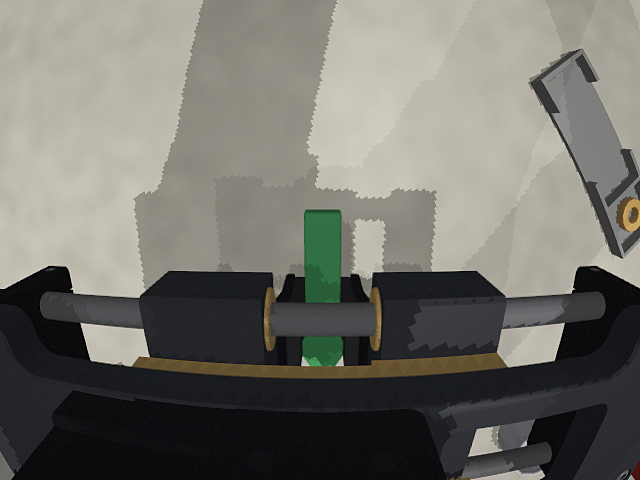

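```bash

python3 - <<'E'
from h import *
p,R=pose();t=wplane((323,211),p[2]+.008,p,R);print('tail in tool mm',(R.inv().apply(t-p)*1000).round(1))
E
python3 -m crank '{"translation": [[0,0,0],[0,0,0],[0,0,0],[0,0,0],[0,0,0]], "turn": [[0.4,-7.1,-0.2],[0,-7.1,0],[0,-7.1,0],[0,-7.1,0],[0,-7.1,0]]}'
python3 -m crank '{"translation": [[0,0,0],[40,0,-8.2],[40,0,-8.2],[40,0,-8.2],[40,0,-8.2]], "turn": [[0,-2.7,0],[0,0,0],[0,0,0],[0,0,0],[0,0,0]]}'
python3 -m crank '{"translation": [[40,0,-8.2],[0,0,0]], "turn": [[0,0,0],[0,0,0]]}'
python3 go.py 0.5043 -0.145 0.03 99.4
python3 - <<'E'
from h import *
save('top','t3',(380,200,140,100),5)
E
```

```text
tail in tool mm [ 0.7 -8.2 42.1]
time_s: 4.83
ee_pos: [0.4934, -0.3502, 0.051]
eef_rot: [-1.138, -1.299, 1.297]
contact_force: [0.2, -0.2, -0.3]
width: 0.0156
time_s: 5.25
ee_pos: [0.4991, -0.1857, 0.0521]
eef_rot: [-1.118, -1.328, 1.326]
contact_force: [1.4, 0.5, -0.2]
width: 0.0156
time_s: 5.42
ee_pos: [0.5013, -0.1361, 0.0519]
eef_rot: [-1.105, -1.34, 1.332]
contact_force: [-0.2, -0.1, -0.5]
width: 0.0156
t 5.4167 p [ 0.5013 -0.1361  0.0519] yaw 100.19 tilt 0.87
translation first (mm): [-9.6 21.7 -1.5] 23.82826094385886  turn(deg): [-0.34  0.8   0.8 ]  transl after turn: [-9.3 21.9 -1.5]
```

View pics/t3.png

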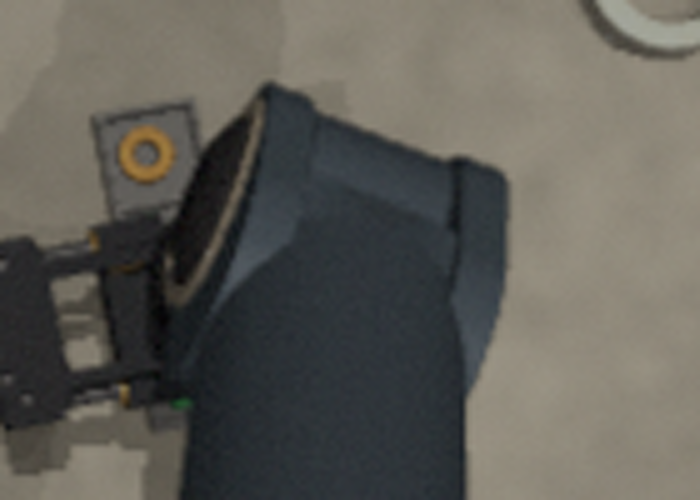

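The top view is blocked by the arm, but the wrist measurement puts the arrow centred in the grasp, with its tail 42 mm behind. I'll correct to the tray centre and look with the wrist camera.

```bash

python3 -m crank '{"translation": [[-5,5,-1.5],[0,10,0],[0,0,0],[0,0,0]], "turn": [[0,0,0],[0,0,0],[0,0,0],[0,0,0]]}'
python3 go.py 0.5043 -0.145 0.0065 99.4
python3 - <<'E'
from h import *
save('wrist','w4')
E
```

```text
time_s: 5.8
ee_pos: [0.5025, -0.153, 0.0369]
eef_rot: [-1.118, -1.325, 1.325]
contact_force: [0.1, -0.1, -0.7]
width: 0.0155
t 5.8 p [ 0.5025 -0.153   0.0369] yaw 99.25 tilt 0.55
translation first (mm): [ 7.4 30.5 -3.3] 31.52988157351757  turn(deg): [-0.36 -0.15  0.41]  transl after turn: [ 7.6 30.4 -3.1]
```

View pics/w4.png

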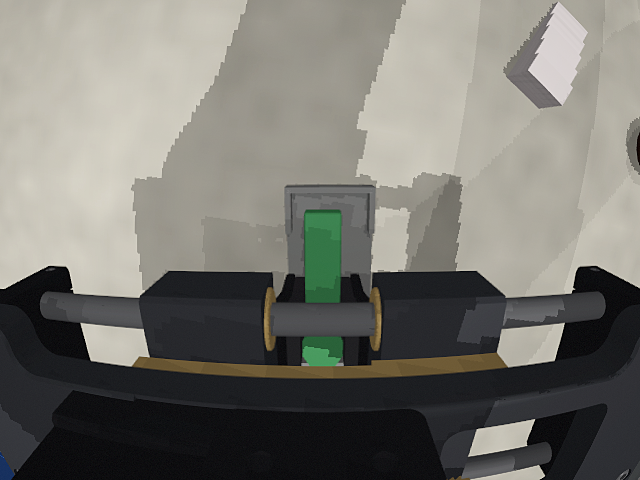

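```bash

python3 - <<'E'
from h import *
p,R=pose();print(p)
a=wplane((286,186),.014,p,R);b=wplane((376,186),.014,p,R);m=(a+b)/2
print(a,b,np.linalg.norm(a-b));t=wplane((323,211),p[2]+.008,p,R)
print('end in tool',(R.inv().apply(m-p)*1000).round(1),'tail',(R.inv().apply(t-p)*1000).round(1))
v=b-a;print('ang',np.degrees(np.arctan2(v[1],v[0])),'yaw tool',np.degrees(np.arctan2(R.as_matrix()[1,0],R.as_matrix()[0,0])))
th=np.radians(9.4);print('tray centre',m[:2]+.052*np.array([np.cos(th),np.sin(th)]))
E
python3 go.py 0.5043 -0.145 0.0065 99.4
```

```text
[ 0.50295322 -0.15279883  0.03740085]
[ 0.45713125 -0.17798652  0.014     ] [ 0.44981138 -0.133333    0.014     ] 0.04524950634001639
end in tool [ 5.  23.7 49.2] tail [ 0.8 -7.8 41.7]
ang 99.30945623974107 yaw tool 99.28374890937016
tray centre [ 0.50477307 -0.14716681]
t 5.85 p [ 0.503  -0.1528  0.0374] yaw 99.28 tilt 0.5
translation first (mm): [ 7.3 30.9 -2.8] 31.898241020686598  turn(deg): [-0.31 -0.12  0.4 ]  transl after turn: [ 7.5 30.9 -2.6]
```

```bash

python3 -m crank '{"translation": [[5.5,8,-1.7],[0,8,0],[0,0,0],[0,0,0]], "turn": [[-0.3,0,0.4],[0,0,0],[0,0,0],[0,0,0]]}'
python3 go.py 0.5046 -0.146 0.0065 99.4
```

```text
time_s: 6.18
ee_pos: [0.504, -0.146, 0.0217]
eef_rot: [-1.127, -1.329, 1.329]
contact_force: [-0.8, -0.7, -0.4]
width: 0.0161
t 6.1833 p [ 0.504  -0.146   0.0217] yaw 99.41 tilt 0.02
translation first (mm): [-0.1 15.2 -0.6] 15.244787006214255  turn(deg): [0.01 0.01 0.01]  transl after turn: [-0.1 15.2 -0.6]
```

```bash

python3 -m crank '{"translation": [[0,8,-0.5],[0,6,0],[0,0,0],[0,0,0]], "turn": [[0,0,0],[0,0,0],[0,0,0],[0,0,0]]}'
python3 go.py 0.5046 -0.146 0.0065 99.4
python3 -m crank '{"translation": [[0,1,0],[0,0,0]], "turn": [[0,0,0],[0,0,0]]}'
python3 - <<'E'
from h import *
save('wrist','w5');p,R=pose();print(p)
E
```

```text
time_s: 6.52
ee_pos: [0.5049, -0.1461, 0.0078]
eef_rot: [-1.128, -1.33, 1.329]
contact_force: [-0.5, -1.3, -1.4]
width: 0.0157
t 6.5167 p [ 0.5049 -0.1461  0.0078] yaw 99.41 tilt 0.06
translation first (mm): [0.2 1.3 0.2] 1.349948358036776  turn(deg): [ 0.05  0.01 -0.03]  transl after turn: [0.2 1.3 0.2]
time_s: 6.68
ee_pos: [0.5049, -0.1461, 0.0073]
eef_rot: [-1.129, -1.33, 1.329]
contact_force: [-0.1, -3.1, -0.9]
width: 0.0153
[ 0.50495603 -0.14606627  0.00731321]
```

View pics/w5.png

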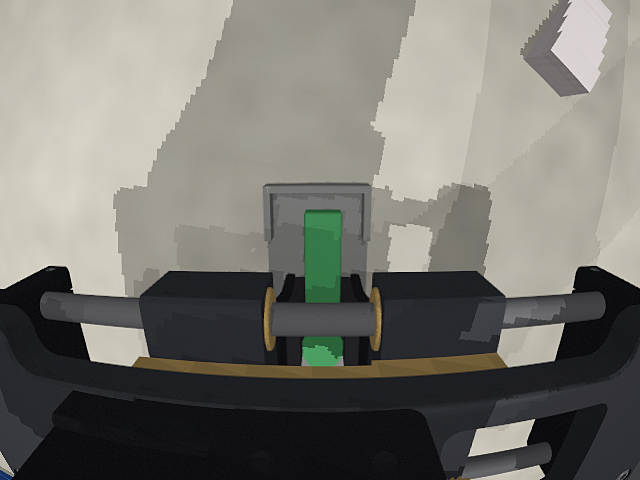

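The tray's centre is at column 317.5 and the arrow at 323, about 2.3 mm off. I'll nudge it, lower 1 mm, then release to a partial opening.

```bash

python3 -m crank '{"translation": [[-2,0,0],[0,1.2,0],[0,0,0]], "turn": [[0,0,0],[0,0,0],[0,0,0]]}'
python3 -m crank '{"translation": [[0,0,0],[0,0,0],[0,0,0]], "turn": [[0,0,0],[0,0,0],[0,0,0]]}' -0.1
python3 -m crank '{"translation": [[0,-10,0],[0,-30,0],[0,-40,0],[0,-40,0],[0,0,0]], "turn": [[0,0,0],[0,0,0],[0,0,0],[0,0,0],[0,0,0]]}' 
python3 - <<'E'
from h import *
p,R=pose();print(p);save('wrist','w6')
E
```

```text
time_s: 6.98
ee_pos: [0.5055, -0.1471, 0.006]
eef_rot: [-1.127, -1.331, 1.329]
contact_force: [0.3, -0.2, -0.3]
width: 0.0161
time_s: 7.23
ee_pos: [0.5053, -0.1471, 0.006]
eef_rot: [-1.127, -1.331, 1.329]
contact_force: [0.7, -0.2, 0.6]
width: 0.0284
time_s: 7.65
ee_pos: [0.5099, -0.1491, 0.1338]
eef_rot: [-1.141, -1.339, 1.325]
contact_force: [0.4, -0.5, 0.2]
width: 0.0387
[ 0.50994309 -0.14906701  0.13381438]
```

View pics/w6.png

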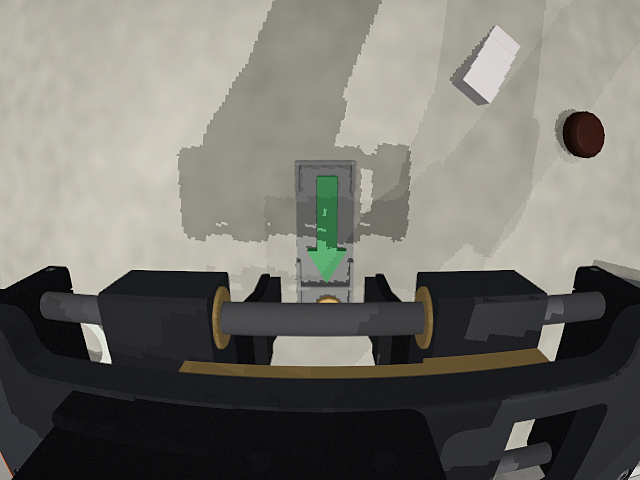

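The arrow lies in the long compartment with its tip at (328,281), pointing at the ring. I'll check the offset numerically, then go to the tab.

```bash

python3 - <<'E'
from h import *
p=np.array([ 0.50994309,-0.14906701,0.13381438]);R=Ro.from_rotvec([-1.141,-1.339,1.325])
tl,tr=[wplane(u,.014,p,R) for u in((326.5-10.5,177),(326.5+11,177))];tip=wplane((328,281),.014,p,R)
e1,e2=[wplane(u,.014,p,R) for u in((295,161),(355,161))]
m=(e1+e2)/2;tail=(tl+tr)/2;print(np.linalg.norm(tip-tail),np.linalg.norm(e1-e2))
th=np.radians(9.4);u=np.array([np.cos(th),np.sin(th)]);v=np.array([-u[1],u[0]])
c=m[:2]+.052*u;d=(tip+tail)[:2]/2-c;print('tray c',c,'arrow off mm',d@u*1e3,d@v*1e3)
E
python3 go.py 0.5215 0.239 0.20 89.4
```

```text
0.08357411735050747 0.0451033449033487
tray c [ 0.50496679 -0.14787706] arrow off mm 2.0460119530288674 1.8999748383478468
t 7.7 p [ 0.5082 -0.1483  0.1309] yaw 99.44 tilt 0.65
translation first (mm): [379.6 -69.4 -77.4] 393.60467676301755  turn(deg): [ 0.64 10.04 -0.11]  transl after turn: [387.4 -69.1  -9.2]
```

```bash

python3 -m crank '{"translation": [[0,-35,0],[0,-34,0],[38,0,-1],[38,0,-1],[38,0,-1]], "turn": [[0.6,5,0],[0,5,0],[0,0,0],[0,0,0],[0,0,0]]}'
python3 -m crank '{"translation": [[38,0,-1],[38,0,-1],[38,0,-1],[38,0,-1],[38,0,-1]], "turn": [[0,0,0],[0,0,0],[0,0,0],[0,0,0],[0,0,0]]}'
python3 -m crank '{"translation": [[38,0,-1],[38,0,-1],[0,0,0],[0,0,0]], "turn": [[0,0,0],[0,0,0],[0,0,0],[0,0,0]]}'
python3 go.py 0.5215 0.239 0.085 89.4
python3 - <<'E'
from h import *
p,R=pose();save('wrist','w7');print(p,R.as_rotvec().round(3));save('top','t7',(380,200,140,100),5)
E
```

```text
time_s: 8.12
ee_pos: [0.509, -0.0325, 0.1952]
eef_rot: [-1.209, -1.194, 1.205]
contact_force: [0.1, 0.5, -0.0]
width: 0.0391
time_s: 8.53
ee_pos: [0.5152, 0.1581, 0.194]
eef_rot: [-1.207, -1.194, 1.208]
contact_force: [0.9, -0.5, 0.2]
width: 0.0391
time_s: 8.87
ee_pos: [0.5177, 0.2351, 0.1934]
eef_rot: [-1.204, -1.197, 1.213]
contact_force: [-0.8, -2.0, -0.4]
width: 0.0388
t 8.8667 p [0.5177 0.2351 0.1934] yaw 89.77 tilt 0.64
translation first (mm): [  4.1 108.4  -5. ] 108.54697442853765  turn(deg): [-0.63  0.37 -0.1 ]  transl after turn: [  3.9 108.4  -3.8]
[0.5176938  0.23510271 0.19341019] [-1.204 -1.197  1.213]
```

View pics/w7.png

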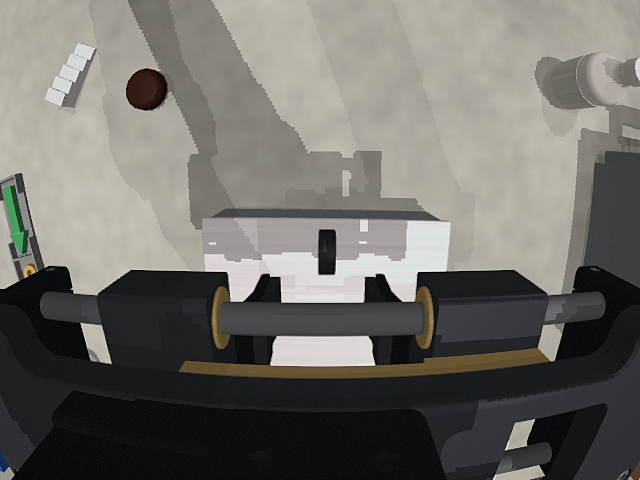

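View pics/t7.png

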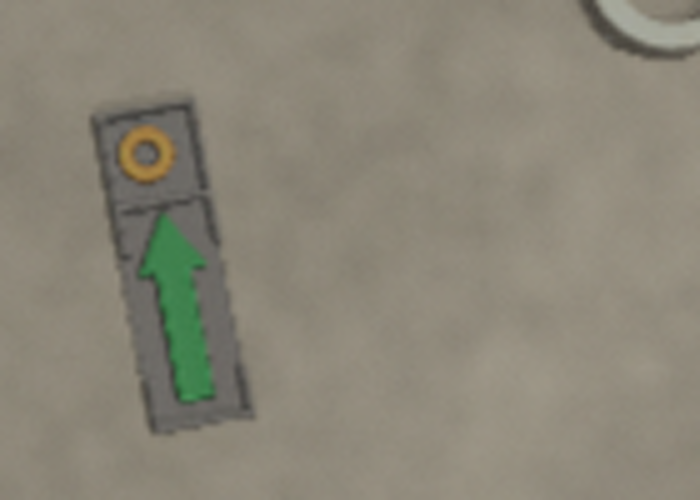

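The arrow is in the tray, with its tip at (164,213) and tail at (195,398). The tab is nearly centred at column 327.

```bash

python3 - <<'E'
from h import *
c=lambda x,y,z:onplane('top',((x+.5)/5-.5+380,(y+.5)/5-.5+200),z)[:2]
t=[c(*v,.014) for v in [(92,115),(192,100),(254,415),(153,433)]];f=(t[0]+t[1])/2;b=(t[2]+t[3])/2;u=(f-b)/np.linalg.norm(f-b);v=np.array([-u[1],u[0]])
o=(f+b)/2-u*.0215;tip=c(164,213,.014);tail=c(195,398,.014)
print('o',o,'len',np.linalg.norm(tip-tail),'off mm',((tip+tail)/2-o)@u*1e3,((tip+tail)/2-o)@v*1e3)
p=np.array([0.5176938,0.23510271,0.19341019]);R=Ro.from_rotvec([-1.204,-1.197,1.213])
a=wplane((327,231),.118,p,R);b=wplane((327,252),.12,p,R);print('tab wrist',a,b)
for e in [(316,229),(339,229)]: print(wplane(e,.112,p,R))
# front lid corners top z=.076
for e in [(203,219),(450,219)]: print('lid fr',wplane(e,.076,p,R))
E
python3 go.py 0.5215 0.239 0.086 89.4
```

```text
o [ 0.50432195 -0.14509147] len 0.08439745144221261 off mm 3.069454032456162 0.4385484631076061
tab wrist [0.50255564 0.23860636 0.118     ] [0.51626398 0.23855526 0.12      ]
[0.50243271 0.23129114 0.112     ]
[0.50250197 0.24672379 0.112     ]
lid fr [0.50103627 0.14087199 0.076     ]
lid fr [0.50189635 0.33708778 0.076     ]
t 8.9667 p [0.5186 0.2312 0.1938] yaw 89.4 tilt 0.62
translation first (mm): [  8.1 107.7  -3.9] 108.0745731209941  turn(deg): [-0.59  0.   -0.16]  transl after turn: [  7.8 107.8  -2.8]
```

```bash

python3 -m crank '{"translation": [[7,20,-2.8],[0,30,0],[0,20,0],[0,0,0],[0,0,0]], "turn": [[-0.6,0,-0.2],[0,0,0],[0,0,0],[0,0,0],[0,0,0]]}'
python3 go.py 0.5215 0.2388 0.0865 89.4
```

```text
time_s: 9.38
ee_pos: [0.5216, 0.2374, 0.1239]
eef_rot: [-1.214, -1.2, 1.2]
contact_force: [0.8, -0.5, 0.2]
width: 0.0393
t 9.3833 p [0.5216 0.2374 0.1239] yaw 89.29 tilt 0.04
translation first (mm): [ 1.4 37.4  0.1] 37.387176779394046  turn(deg): [-0.02 -0.11  0.03]  transl after turn: [ 1.4 37.4  0.1]
```

```bash

python3 -m crank '{"translation": [[1.4,15,0],[0,15,0],[0,7,0],[0,0,0],[0,0,0]], "turn": [[0,0,0],[0,0,0],[0,0,0],[0,0,0],[0,0,0]]}'
python3 go.py 0.5215 0.2388 0.0865 89.4
python3 -m crank '{"translation": [[0,0,0],[0,0,0],[0,0,0],[0,0,0],[0,0,0]], "turn": [[0,0,0],[0,0,0],[0,0,0],[0,0,0],[0,0,0]]}' -1 40
python3 -m crank '{"translation": [[0,0,0],[0,0,0]], "turn": [[0,0,0],[0,0,0]]}'
python3 - <<'E'
from h import *
p,R=pose();save('wrist','w8');print(p,R.as_rotvec().round(3))
E
```

```text
time_s: 9.8
ee_pos: [0.5227, 0.2407, 0.0885]
eef_rot: [-1.214, -1.205, 1.198]
contact_force: [-0.2, 0.4, 0.3]
width: 0.0393
t 9.8 p [0.5227 0.2407 0.0885] yaw 89.4 tilt 0.23
translation first (mm): [-2.   2.   1.2] 3.006148655575078  turn(deg): [ 0.16 -0.    0.16]  transl after turn: [-2.   2.   1.2]
time_s: 10.22
ee_pos: [0.5221, 0.2388, 0.0876]
eef_rot: [-1.216, -1.202, 1.202]
contact_force: [-0.0, -9.4, 3.9]
width: 0.0135
time_s: 10.38
ee_pos: [0.5221, 0.238, 0.0877]
eef_rot: [-1.216, -1.2, 1.201]
contact_force: [-0.9, -5.2, 3.0]
width: 0.012
[0.52211128 0.23798026 0.08768365] [-1.216 -1.2    1.201]
```

View pics/w8.png

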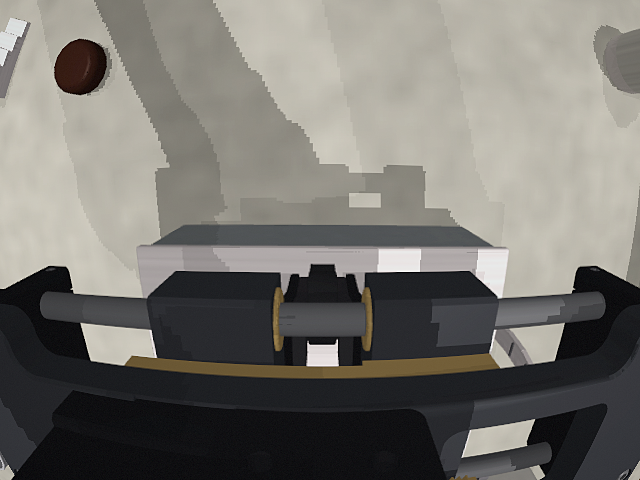

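The tab is gripped at 12 mm width. I'll lift along the hinge arc (r = 158.5 mm) with the tool kept vertical, the first 5 rows first.

```bash

python3 -m crank '{"translation": [[0,-8.1,-2],[0,-8,-2.4],[0,-7.8,-2.8],[0,-7.7,-3.2],[0,-7.5,-3.6]], "turn": [[0,0,0],[0,0,0],[0,0,0],[0,0,0],[0,0,0]]}'
python3 -m crank '{"translation": [[0,0,0]], "turn": [[0,0,0]]}'
python3 go.py 0.5714 0.238 0.1725 89.4
python3 - <<'E'
from h import *
save('scene','s9',(270,220,160,120),5)
E
```

```text
time_s: 10.85
ee_pos: [0.5337, 0.2377, 0.125]
eef_rot: [-1.213, -1.196, 1.205]
contact_force: [-1.0, -5.7, -8.5]
width: 0.0121
time_s: 10.93
ee_pos: [0.5342, 0.2378, 0.126]
eef_rot: [-1.213, -1.196, 1.204]
contact_force: [-0.9, -6.5, -6.4]
width: 0.0117
t 10.9333 p [0.5342 0.2378 0.126 ] yaw 89.31 tilt 0.27
translation first (mm): [  0.6 -46.7 -37. ] 59.586421139292085  turn(deg): [-0.23 -0.09 -0.13]  transl after turn: [  0.6 -46.5 -37.2]
```

View pics/s9.png

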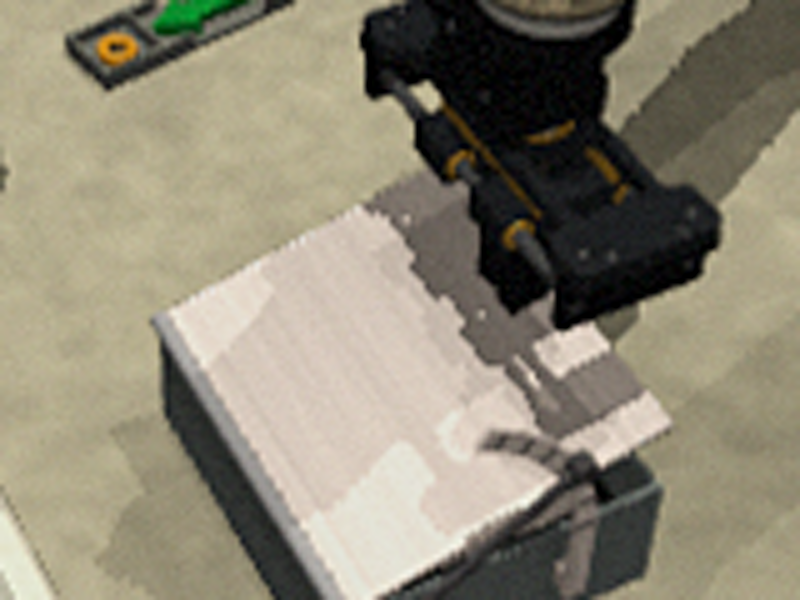

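The lid is rising and the pointer hasn't been touched. I'll continue the arc.

```bash

python3 -m crank '{"translation": [[0,-7.3,-4],[0,-7.1,-4.4],[0,-6.9,-4.7],[0,-6.6,-5.1],[0,-6.3,-5.4]], "turn": [[0,0,0],[0,0,0],[0,0,0],[0,0,0],[0,0,0]]}'
python3 -m crank '{"translation": [[0,-6,-5.7],[0,-5.7,-6.1],[0,0,0],[0,0,0]], "turn": [[0,0,0],[0,0,0],[0,0,0],[0,0,0]]}'
python3 go.py 0.5714 0.238 0.1725 89.4
python3 - <<'E'
from h import *
save('scene','s10',(270,200,160,120),5);p,R=pose();save('wrist','w10');save('top','t10',(160,150,150,112),5)
g=p+np.array([0,0,.0187]);print('lid est',np.arctan2(g[2]-.073,.677-g[0])-.212, np.hypot(g[2]-.073,.677-g[0]))
E
```

```text
time_s: 11.4
ee_pos: [0.5554, 0.2374, 0.1587]
eef_rot: [-1.21, -1.192, 1.208]
contact_force: [-4.9, -6.7, -6.8]
width: 0.0116
time_s: 11.73
ee_pos: [0.5672, 0.2371, 0.1708]
eef_rot: [-1.21, -1.192, 1.208]
contact_force: [-6.5, -7.8, -2.8]
width: 0.0118
t 11.7333 p [0.5672 0.2371 0.1708] yaw 89.35 tilt 0.57
translation first (mm): [ 0.9 -1.7 -4.2] 4.588225267323607  turn(deg): [-0.53 -0.05 -0.21]  transl after turn: [ 0.9 -1.7 -4.2]
lid est 0.6030435959636201 0.16007950045417693
```

View pics/s10.png

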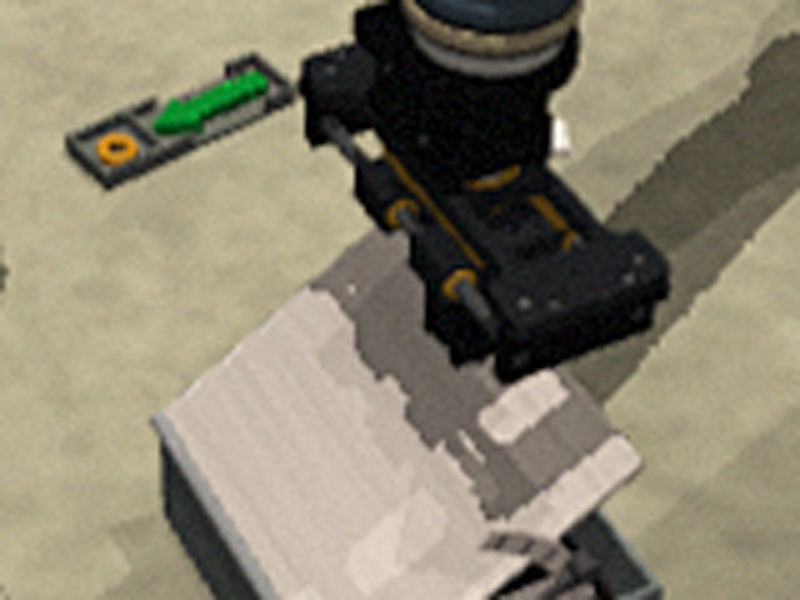

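View pics/t10.png

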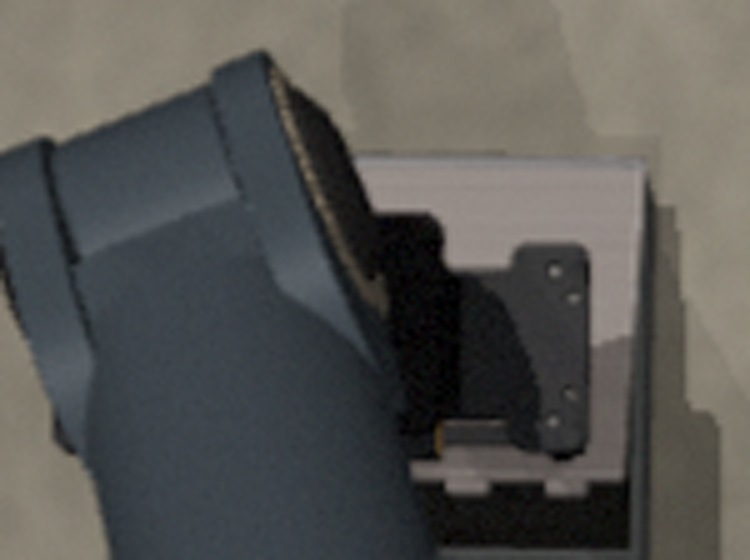

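View pics/w10.png

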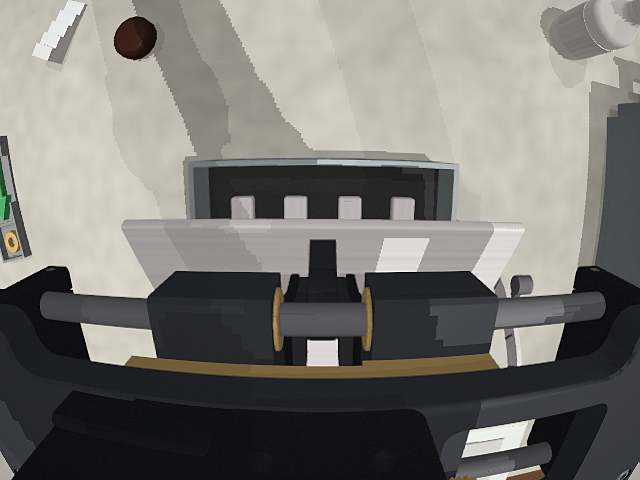

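```bash
python3 - <<'E'
from h import *
im=cv2.imread('pics/s10_raw.png');cv2.imwrite('pics/s10b.png',cv2.resize(im[275:370,310:420],None,fx=6,fy=6,interpolation=2))
E
```

```text
(no output)
```

View pics/s10b.png

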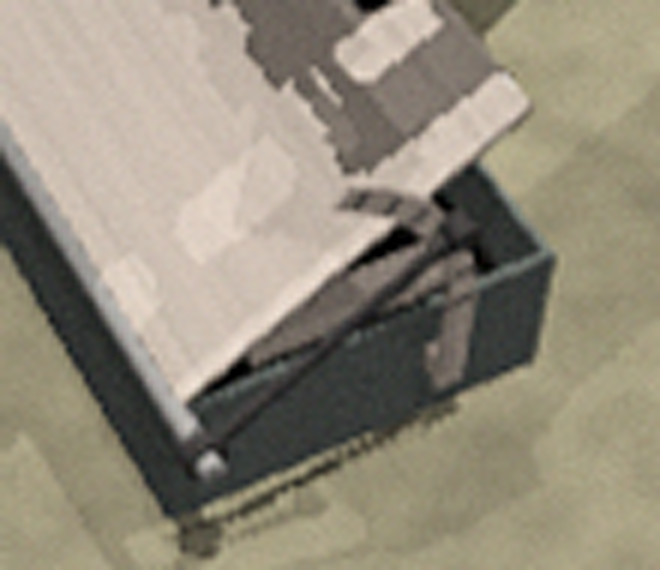

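In the scene crop the lid's side edge runs from (190,395) to (530,112), and the pointer runs from (203,450) to (458,233), nearly parallel. I'll work out both angles on their y-planes.

```bash
python3 - <<'E'
from h import *
def P(x,y,Y):
    o,d=ray('scene',((x+.5)/6-.5+310,(y+.5)/6-.5+275));return o+d*(Y-o[1])/d[1]
for n,a,b,Y in [('lid',(192,393),(530,112),.3385),('ptr',(203,450),(458,233),.3585)]:
    A=P(*a,Y);B=P(*b,Y);d=B-A;print(n,A.round(4),B.round(4),np.linalg.norm(d),'ang',np.arctan2(d[2],-d[0]), 'from hinge',np.arctan2(B[2]-.073,.677-B[0]),np.hypot(B[2]-.073,.677-B[0]))
E
```

```text
lid [0.6743 0.3385 0.087 ] [0.5369 0.3385 0.1702] 0.16057622056510545 ang 0.5448605918499495 from hinge 0.6065955179916482 0.17046448430827973
ptr [0.6807 0.3585 0.0816] [0.5787 0.3585 0.1469] 0.12114410969690863 ang 0.5695757565245405 from hinge 0.6449745805710396 0.12297310660690614
```

The lid is at about 0.59–0.60 and the pointer at 0.63–0.645. I'll raise the lid about 0.035 rad more, then settle and recheck.

```bash

python3 -m crank '{"translation": [[0,-1.9,-2.1],[0,-1.8,-2.1],[0,0,0],[0,0,0],[0,0,0]], "turn": [[0,0,0],[0,0,0],[0,0,0],[0,0,0],[0,0,0]]}'
python3 -m crank '{"translation": [[0,0,0],[0,0,0],[0,0,0],[0,0,0],[0,0,0]], "turn": [[0,0,0],[0,0,0],[0,0,0],[0,0,0],[0,0,0]]}'
python3 - <<'E'
from h import *
save('scene','s11',(310,275,110,95),6);p,R=pose();g=p+np.array([0,0,.0187]);print('lid est',np.arctan2(g[2]-.073,.677-g[0])-.212)
E
```

```text
time_s: 12.3
ee_pos: [0.5706, 0.2371, 0.1739]
eef_rot: [-1.209, -1.191, 1.209]
contact_force: [-6.6, -6.9, -4.9]
width: 0.0117
time_s: 12.72
ee_pos: [0.5706, 0.2371, 0.1739]
eef_rot: [-1.209, -1.191, 1.209]
contact_force: [-7.0, -6.7, -4.7]
width: 0.0114
lid est 0.6317081646170075
```

View pics/s11.png

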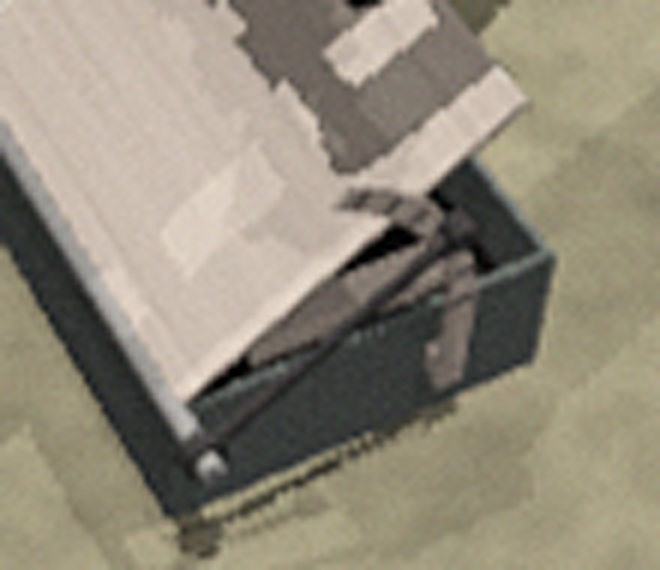

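The lid edge's image slope (0.717) now matches the pointer's (0.705). The lid estimate is 0.632, and two readings show it steady. I'm handing in.

```bash
python3 - <<'E'
from cell import manip
s=manip.sense();print(s['time_s'],s['contact_force'],s['width']);print(manip.sign_off())
E
```

```text
12.7667 [-7.01548357 -6.45831376 -5.29202589] 0.011938117723286573
the job is handed in; nothing more can be done
None
```

I laid the arrow in the tray's long compartment and let go of it. Then I lifted the lid by its tab to the pointer and handed the job in at 12.8 s, still holding it. No verdict was reported.

- **Arrow:** It lies in the compartment with its point towards the ring. The top camera puts it 3.1 mm lengthwise and 0.4 mm across from centre. The wrist camera gave 2.0 and 1.9 mm, so the two differ by 1–1.5 mm, but both are well inside the limits.
- **Lid:** It is held steady at about 0.632 rad, estimated from the arm position. The tab is gripped 12 mm wide at 40 N, and the last two position readings were identical.
- **Pointer:** It read 0.630 rad when triangulated from two cameras and 0.645 rad from the scene camera alone. After the last small raise, the lid edge and pointer look nearly parallel in the scene picture, with image slopes of 0.717 and 0.705 rad. My estimates disagree by a few hundredths of a radian, within the 0.09 tolerance.
- **Everything else:** The pointer and its scale look unmoved in the last scene picture. I did not measure the loose objects again at the end. The arm stayed well above them on its way.

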